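# Release the guide plate of a pencil sander from its left-hand clamp nut

### The job

The guide plate of the small pencil-sanding machine is locked by a left-hand threaded clamp nut. Loosen the nut by turning its red handle clockwise (only the feel of its soft end stop tells that it is fully loose), slide the freed plate straight out from under the nut by its orange tab, and lay it flat in the aluminium pencil tray, letting go only once it is down. Never force the handle, the plate or the tray, and leave everything else on the desk where it is.

Things in the scene. Friction and masses are not known exactly. Their poses are not given: they have to be found in the camera images.
- machine: Grey pencil-sanding machine fixed to the desk. Origin: on the desk surface, on the upright axis of the clamp nut; x points from the nut to the motor, z up. Base slab 320 x 110 mm, 20 mm high, from x=-130 to 190 mm. Motor housing and sanding disc from x=99 mm on, 90 mm wide, up to 89 mm high. More than 30 N of fingers or arm on any part of it (a grip counts too) does damage.
- nut_top (a point): Top centre of the clamp nut, 59 mm above the desk: red hub 34 mm across (45 to 59 mm high) with one handle arm, on a brass nut 30 mm across (37 to 45 mm). Axes of the machine; does not turn. Left-hand thread: loosens clockwise seen from above and stays at its height. Drag about 0.25 N m, i.e. 5 N at 48 mm; travel 2.05 rad in all, then a soft stop to be felt, where the force rises steeply.
- collar_seat (a point): Point on the nut axis 25 mm above the desk, in the plate's pocket. A hidden 22 mm wide collar sits here and locks the plate; loosening the nut lifts it 3.5 mm per rad. The plate is surely free only from 1.95 rad after fully tight up to the stop at 2.05 rad. The nut starts 0 to 1.5 rad loosened, which cannot be seen: the handle is the indexing kind, fitted at any angle, so only the stop tells.
- channel (a point): Mouth of the plate's guide, on the slab's top (20 mm above the desk), 60 mm from the nut axis. Axes of the machine. Two rails 9 mm high, 54 mm apart, run from here to 25 mm past the nut; the plate slides out towards -x only. More than 25 N between plate and machine, as from pulling while it is locked, does damage.
- handle (a point): Point on the red handle arm, a level round bar of 12 mm diameter, 48 mm from the nut axis, 51 mm above the desk; x points outward along the arm, z up. The arm ends in a 17 mm ball 65 mm from the axis. Counter-clockwise from the machine's +x it points to 0 to 2.7 rad at the start, and to -0.6 to 0.7 rad at the end stop. It stays where it is left.
- plate: Slotted aluminium guide plate, 150 x 50 mm, 12 mm thick, about 0.2 kg. Origin: centre of its underside; x along its length towards the motor. Its 13 mm wide slot is open at the +x end; the nut's 10 mm stud stands in it, at plate x=50 mm at the start. To clear the nut it must slide about 45 mm towards -x before it is lifted; then it can be lifted freely.
- tab (a point): Point 10 mm below the top of the plate's orange upright tab, in its middle, 30 mm above the plate's underside. The tab is 10 mm thick along the plate's x and 36 mm wide along its y, stands 28 mm above the plate's top, and is 55 mm from the plate's origin towards -x. Axes as the plate's.
- tray: Open aluminium pencil tray, loose, 0.6 kg, outside 204 x 100 mm, 22 mm high, walls and floor 3 mm. Origin: centre of its underside; x along its length. Putting the plate down with more than 40 N does damage.
- caddy: Bystander: grey plastic caddy 110 x 150 mm, 90 mm high; origin centre of underside.
- paperweight: Bystander: green glass paperweight 76 mm across, 46 mm high; origin centre of underside.
- stamp: Bystander: blue stamp 60 x 30 mm, 63 mm high; origin centre of underside.
- pencil_red: Bystander: red pencil 8 mm thick, 168 mm long with tip; origin under the middle of its shaft, shaft along x.
- pencil_green: Bystander: green pencil, as the red one.
Mind the look-alikes: they are no part of the job. Leave any blue or green look-alike of the tray alone.

How it is judged:
By the outcome, as a careful person would: the job done as asked, in the order asked, and still so for the second after the job is handed in, with the robot touching nothing.
It also fails if it takes over 61 s, if anything falls off the work surface, if the arm or the gripper's body presses on something with over 40 N, if the wrist force passes 120 N, or if a joint passes its speed limit or range.

### The arm

A 6-joint arm with a two-finger parallel gripper is mounted at the origin on the work surface. World frame = base frame: x ahead of the robot, y to its left, z up, the work surface at z = 0. Lengths are in m, angles in rad, forces in N, time in s.
With the tool pointing down it reaches from about 0.25 to 0.725 m from the base axis. Payload 4 kg.
Tool frame: the origin (TCP) lies midway between the tips of the shut fingers; the grasp point (between the pads) lies 19 mm behind it; z points along the fingers, y is the line along which they close (so a half turn about z gives the same grasp; the last joint's range is limited). The gripper opens to 85 mm and grips with 20 to 120 N. Pads are 22 mm wide; open, the fingers measure 114 mm over their backs; the gripper's body (76 mm by 85 mm) begins 54 mm behind the grasp point. The pads swing forward as they close: fully open they stand 13 mm farther back than shut.
Start: joints at [-1.291, 0.241, 0.005, 1.335, 0, 1.571], TCP at [0.138, -0.481, 0.231] pointing down, gripper open.
Joint ranges: [-2.72, 2.72], [-1.05, 1.87], [-1.09, 1.28], [-1.99, 2.15], [-1.42, 1.44], [-3.14, 3.14]. Speed limits (rad/s): [2.79, 2.79, 3.14, 3.14, 3.14, 3.14].

### API

Orientations are given as a unit quaternion [x, y, z, w].
In Python, from workcell import get_obs, camera, job_done, silhouettes gives the robot as it stands. The module is installed in compiled form; this text tells all that it offers.
- The arm moves only by the tool drive_tool, never from a script. Its argument "increments" is a list of rows, each a list of 3 entries, a list of its own where there are three numbers: the shift along the world's x, y, z in mm, then the turn, a rotation vector about the world's x, y, z in degrees, then the opening, from 0 (shut) to 1 (fully open). A call has 1 to 8 rows; each row shifts and turns the commanded pose from where the row before left it; what a row does not reach is not made up. A row lasts 1/12 s, in which the tool goes at most 41.7 mm and 7.16 degrees, less where a joint would pass 70% of its speed; a pose out of reach is approached as far as the arm can. A call is refused whole if a number of a shift passes 41.7 or a number of a turn 7.16, either way. A call with a gripper value outside its range is refused whole. The fingers move at their own pace and stop on an object; the grip force is fixed at half the most. Time passes only in rows, so rows that do not move let the fingers close. It gives the time, the measured TCP pose, the force, the opening and the grip force at its end, in the units of the state.
- get_obs(): the state, without advancing time (a new reading comes with each control period).
- camera(name): name is "scene" or "top" or "wrist"; returns a dict with "image" (384x512x3 uint8, red, green, blue), "K" (3x3 intrinsics, pixels), "view" (4x4, takes a point from world to camera coordinates). Camera axes: x right, y down, z forward; pixel columns grow to the right and rows downward; lengths in m; the calibration is good to about 2 mm. A picture is of the moment at which its call begins. There is no depth.
- job_done(): hands the job in; it is judged then, once.
Trained networks look in a picture, given as the dict that the camera call returned (one of the last four; its "shot" number tells which), for a name from the list of things; names that differ only in an ending like _2 or _b are one class to them, and where a whole thing is asked for, a point or a joint stands for the part that bears it (a point fixed in the world has none). Each returns a list of dicts, best first, with "conf" (0 to 1); they miss things now and then, are a little off and sometimes report something else, mostly with a low value. They report only what shows in the picture. A call takes as long as a camera call. They do not tell look-alikes from the thing itself.
- silhouettes(query, picture): "region" (384x512 bool, what is visible of it) and "bbox" ([left, top, right, bottom] in pixels, round what is visible of it).
The state is a dict: "clock": time; "joint_pos": joint angles; "joint_vel": joint speeds; "tau": joint torques, N m; "eef_pos": TCP position; "tool_rot": TCP orientation; "ft_force": force on the tool from outside, world axes, zero at the start; "ft_torque": the same for the moment, N m; "grip_width": finger opening in m; "grasp_force": force on a finger pad.
Only numpy, scipy, OpenCV 4.12 (cv2) and the standard library are available. Lean on these libraries where they do the work, as an engineer would, in place of code of your own. Each camera call takes 0.05 s, during which the arm holds its last target. There are 200 camera calls.

## Working session

There is one attempt and no reset: what is moved stays moved. The work goes in short steps, Python scripts to look and compute and a tool call to move; the robot and the scene stay as the last step left them, time stands still between calls to the robot, and variables do not carry over. Pictures are saved under pics/ and viewed, at most 10 in all, crops included, and the job is handed in when it is done.

Besides the shell and the picture viewer there is one more tool, called after "Emit:" by a JSON object that holds its "method" and its "body", one argument or row to a line. drive_tool: Moves the arm, as the interface text tells. Its arguments: {"type":"object","properties":{"increments":{"type":"array"}},"required":["increments"]}

```bash
mkdir -p pics; python3 - <<'E'
from workcell import *
import cv2,pickle,numpy as np
o=get_obs();print({k:np.round(v,3) for k,v in o.items()})
for n in("scene","top"):
    c=camera(n);cv2.imwrite(f"pics/{n}0.png",c["image"][:,:,::-1]);
    res={}
    for q in("machine","handle","plate","tab","tray","nut_top"):
        try:
            r=silhouettes(q,c)
        except Exception as e: print(q,e);continue
        res[q]=r
        for d in r[:3]:
            ys,xs=np.nonzero(d["region"]);print(n,q,round(d["conf"],2),np.round(d["bbox"]),xs.mean().round(1),ys.mean().round(1),len(xs))
    pickle.dump((c,res),open(f"{n}.pkl","wb"));print(c["K"],c["view"].round(4))
E
```

```text
{'clock': np.float64(0.0), 'joint_pos': array([-1.291,  0.241,  0.004,  1.335, -0.   ,  1.571]), 'joint_vel': array([-0.   ,  0.002, -0.003,  0.003, -0.001, -0.   ]), 'tau': array([ 1.0000e-03, -3.7232e+01,  2.5241e+01,  1.7000e-02,  0.0000e+00,
        0.0000e+00]), 'eef_pos': array([ 0.138, -0.48 ,  0.23 ]), 'tool_rot': array([ 0.99 ,  0.139, -0.   , -0.001]), 'ft_force': array([-0.364, -0.089,  0.658]), 'ft_torque': array([ 0.069, -0.   , -0.043]), 'grasp_force': np.float64(0.0), 'grip_width': np.float64(0.085)}
scene machine 0.74 [280. 188. 346. 302.] 310.8 251.3 3965
scene handle 0.53 [302. 217. 322. 246.] 310.2 230.0 208
scene handle 0.51 [198. 271. 226. 324.] 212.9 296.9 232
scene plate 0.81 [288. 191. 316. 242.] 300.5 209.3 671
scene tab 0.56 [288. 185. 318. 243.] 301.0 210.0 730
scene tray 0.84 [315. 137. 387. 170.] 346.9 153.5 1987
scene tray 0.65 [171. 106. 217. 164.] 191.2 135.1 1753
scene tray 0.62 [158. 169. 217. 234.] 187.0 203.8 2437
scene nut_top 0.55 [278. 188. 343. 305.] 311.0 251.7 3926
[[462.65068936   0.         255.96980819]
 [  0.         462.65068936 194.2506
[... 239 characters left out ...]
 3094
top handle 0.7 [198. 157. 220. 180.] 209.5 169.8 172
top plate 0.65 [202. 167. 232. 220.] 218.1 195.9 667
top tab 0.58 [208. 168. 230. 220.] 218.1 196.3 699
top tray 0.96 [303. 163. 344. 236.] 323.1 197.7 2186
top tray 0.71 [138. 251. 210. 295.] 174.1 271.3 2336
top tray 0.66 [320. 248. 355. 319.] 337.2 281.4 2437
top nut_top 0.87 [182. 109. 240. 223.] 209.2 160.9 3119
top nut_top 0.39 [201. 157. 219. 177.] 209.5 169.9 195
[[376.96499503   0.         257.10710198]
 [  0.         376.96499503 188.97034597]
 [  0.           0.           1.        ]] [[-0.0229 -0.9996  0.0157 -0.0272]
 [-0.9845  0.0198 -0.1743  0.5501]
 [ 0.1739 -0.0195 -0.9846  1.0936]
 [ 0.      0.      0.      1.    ]]
```

View pics/scene0.png

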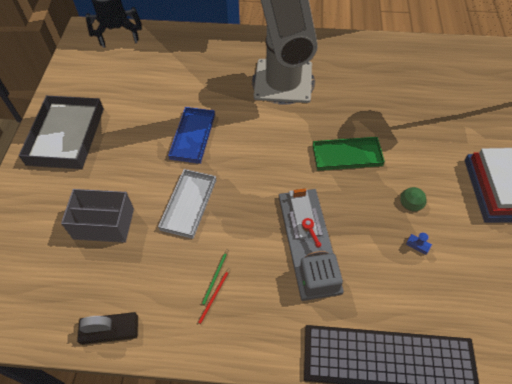

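View pics/top0.png

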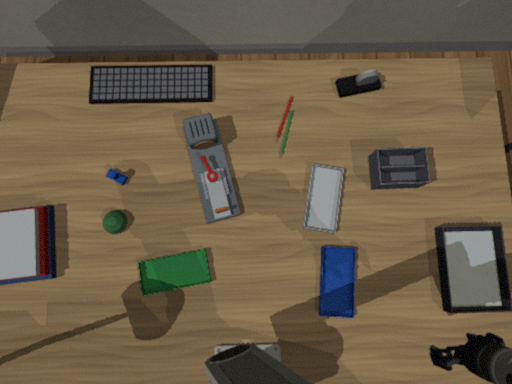

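The views agree. In the top picture the nut is at about (212,176) with the red arm pointing to the upper left. The orange tab is at about (221,210), and the aluminium tray is at (323,198). The blue and green trays are look-alikes. Next I'll fit the poses.

```bash
cat > h.py <<'E'
import numpy as np,cv2
from scipy.optimize import minimize
def proj(c,P):
    P=np.atleast_2d(P);q=(c["view"][:3,:3]@P.T).T+c["view"][:3,3];q=(c["K"]@q.T).T;return q[:,:2]/q[:,2:]
def ray(c,u,z):
    R=c["view"][:3,:3];t=c["view"][:3,3];o=-R.T@t;d=R.T@np.linalg.inv(c["K"])@[u[0],u[1],1];return o+d*(z-o[2])/d[2]
def box(x0,x1,w,z0,z1):return np.array([[x,y,z] for x in(x0,x1) for y in(-w/2,w/2) for z in(z0,z1)])
def W(p,P):
    c,s=np.cos(p[2]),np.sin(p[2]);P=np.atleast_2d(P);return np.c_[p[0]+c*P[:,0]-s*P[:,1],p[1]+s*P[:,0]+c*P[:,1],P[:,2]]
def mask(c,p,boxes,S=4):
    m=np.zeros((384*S,512*S),np.uint8)
    for b in boxes:
        h=cv2.convexHull(((proj(c,W(p,b))+.5)*S-.5).astype(np.float32));cv2.fillConvexPoly(m,np.round(h*16).astype(np.int32),1,shift=4)
    return cv2.resize(m.astype(np.float32),(512,384),interpolation=cv2.INTER_AREA)
def fit(views,p0,boxes):
    def f(p):
        e=0
        for c,r in views:
            m=mask(c,p,boxes);e+=1-np.minimum(m,r).sum()/np.maximum(m,r).sum()
        return e
    r=minimize(f,p0,method="Nelder-Mead",options=dict(initial_simplex=[p0,np.add(p0,[.02,0,0]),np.add(p0,[0,.02,0]),np.add(p0,[0,0,.15])],xatol=1e-4,fatol=1e-4));return r.x,r.fun
MACH=[box(-.13,.19,.11,0,.02),box(.105,.19,.09,0,.085)];TRAY=[box(-.102,.102,.1,0,.022)]
def blob(c,kind,bb):
    h=cv2.cvtColor(c["image"],cv2.COLOR_RGB2HSV);H=h[...,0].astype(int);s=(h[...,1]>150)&(h[...,2]>90)
    m=s&((H<5)|(H>174)) if kind=="red" else s&(H>=7)&(H<16)
    z=np.zeros_like(m);z[bb[1]:bb[3],bb[0]:bb[2]]=1;return m&z
E
python3 - <<'E'
from h import *;import pickle
T,rt=pickle.load(open("top.pkl","rb"));S,rs=pickle.load(open("scene.pkl","rb"))
mt=rt["nut_top"][0]["region"].astype(np.float32);ms=rs["machine"][0]["region"].astype(np.float32)
a=ray(T,(216,200),.02);b=ray(T,(201,130),.02);yaw=np.arctan2(*(b-a)[1::-1]);n=ray(T,(212,176),.059)
print("guess",n,yaw)
for v in([(T,mt)],[(S,ms)],[(T,mt),(S,ms)]):print("mach",fit(v,[n[0],n[1],yaw],MACH))
t0=ray(T,(323,198),.02)
rr=[d["region"] for d in rs["tray"] if d["region"][204,187]][0].astype(np.float32);tt=rt["tray"][0]["region"].astype(np.float32)
for v in([(T,tt)],[(S,rr)],[(T,tt),(S,rr)]):print("tray",fit(v,[t0[0],t0[1],-.15],TRAY))
for c,bb in((T,(190,140,235,200)),(S,(290,205,330,255))):
    m=blob(c,"red",bb);ys,xs=np.nonzero(m);print("red",len(xs),xs.min(),xs.max(),ys.min(),ys.max())
    P=np.array([ray(c,u,.054)[:2] for u in zip(xs,ys)]);w,v=np.linalg.eigh(np.cov(P.T));pr=(P-P.mean(0))@v[:,1];print(P.mean(0),np.arctan2(v[1,1],v[0,1]),v[:,1]*pr.min()+P.mean(0),v[:,1]*pr.max()+P.mean(0))
for c,bb,z in((T,(205,195,240,225),.058),(S,(280,180,320,205),.045)):
    ys,xs=np.nonzero(blob(c,"orange",bb));print("tab",len(xs),xs.mean(),ys.mean(),ray(c,(xs.mean(),ys.mean()),z) if len(xs) else 0)
    if c is T:
        m=blob(c,"red",(190,140,235,200))
im=cv2.hconcat([cv2.resize(T["image"][100:230,170:340],None,fx=2.3,fy=2.3,interpolation=3),cv2.resize(S["image"][180:310,270:360],None,fx=2.3,fy=2.3,interpolation=3)])
cv2.imwrite("pics/crop.png",im[:,:,::-1])
E
```

```text
guess [0.58996532 0.09626899 0.059     ] 0.20400596487631137
mach (array([0.5919775 , 0.09518759, 0.2364346 ]), np.float64(0.20131325721740723))
mach (array([0.59184967, 0.09623342, 0.23863453]), np.float64(0.16470009088516235))
mach (array([0.59155751, 0.09549499, 0.23599764]), np.float64(0.36825066804885864))
tray (array([ 0.52533174, -0.24522432, -0.19012415]), np.float64(0.02930927276611328))
tray (array([ 0.52526005, -0.24387319, -0.20244151]), np.float64(0.031132042407989502))
tray (array([ 0.52515105, -0.24466643, -0.19258206]), np.float64(0.06562036275863647))
red 116 201 217 156 181
[0.61074811 0.10620328] -2.666526535799581 [0.65481116 0.12886736] [0.57774824 0.08922961]
red 147 302 320 218 246
[0.61227075 0.10719988] -2.6746495922896782 [0.6554539  0.12896964] [0.57726966 0.08955492]
tab 30 221.0 209.5 [0.48794878 0.06989375 0.058     ]
tab 56 299.48214285714283 191.125 [0.48323026 0.07307999 0.045     ]
```

View pics/crop.png

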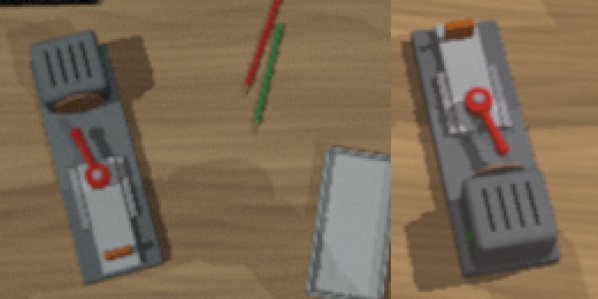

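Handle contact point is at about (0.635, 0.118), with the arm 0.47 rad from world x. That is 0.235 rad in machine axes, so 0.55 to 0.83 rad of travel remains. Closing the gripper on the handle would exceed 30 N, so I'll straddle the handle and push it. I'll move the arm over there and check how joint 6 turns.

Emit:
{"method": "drive_tool", "body": {
  "increments": [
    [[25, 30, 0], [0, 0, 1.4], 1],
    [[25, 30, 0], [0, 0, 1.4], 1],
    [[25, 30, 0], [0, 0, 1.4], 1],
    [[25, 30, 0], [0, 0, 1.4], 1],
    [[25, 30, 0], [0, 0, 1.4], 1],
    [[25, 30, 0], [0, 0, 1.4], 1],
    [[25, 30, 0], [0, 0, 1.4], 1],
    [[25, 30, 0], [0, 0, 1.2], 1]
  ]
}}

```text
clock: 1.37
eef_pos: [0.339, -0.239, 0.2316]
tool_rot: [0.972, 0.234, 0.0, 0.0]
ft_force: [0.8, -0.2, 0.0]
grip_width: 0.0855
grasp_force: 0.0
```

```bash
python3 - <<'E'
from workcell import *
o=get_obs();print(o["joint_pos"],o["eef_pos"],o["tool_rot"])
E
```

```text
[-6.14124553e-01  7.07710037e-02 -1.98027357e-01  1.30102682e+00
 -3.52008021e-05  2.05488200e+00] [ 0.33895607 -0.23900286  0.23163275] [9.72212338e-01 2.34100263e-01 3.07090130e-04 3.76545935e-04]
```

Emit:
{"method": "drive_tool", "body": {
  "increments": [
    [[12, 15, 0], [0, 0, 7.1], 1],
    [[12, 15, 0], [0, 0, 7.1], 1],
    [[12, 15, 0], [0, 0, 7.1], 1],
    [[12, 15, 0], [0, 0, 7.1], 1],
    [[12, 15, 0], [0, 0, 7.1], 1],
    [[12, 15, 0], [0, 0, 7.1], 1],
    [[12, 15, 0], [0, 0, 7.1], 1],
    [[12, 15, 0], [0, 0, 7.1], 1]
  ]
}}

```text
clock: 2.03
eef_pos: [0.4346, -0.1197, 0.2314]
tool_rot: [0.742, 0.67, 0.0, 0.0]
ft_force: [0.3, -0.3, -0.7]
grip_width: 0.0855
grasp_force: 0.0
```

Emit:
{"method": "drive_tool", "body": {
  "increments": [
    [[12, 15, 0], [0, 0, 7.1], 1],
    [[12, 15, 0], [0, 0, 7.1], 1],
    [[12, 15, 0], [0, 0, 7.1], 1],
    [[12, 15, 0], [0, 0, 7.1], 1],
    [[12, 15, 0], [0, 0, 7.1], 1],
    [[12, 15, 0], [0, 0, 7.1], 1],
    [[12, 15, 0], [0, 0, 7.1], 1],
    [[12, 15, 0], [0, 0, 7.1], 1]
  ]
}}

```text
clock: 2.7
eef_pos: [0.5306, 0.0003, 0.2313]
tool_rot: [0.334, 0.943, 0.0, 0.0]
ft_force: [0.7, 0.5, 0.3]
grip_width: 0.0852
grasp_force: 0.0
```

Emit:
{"method": "drive_tool", "body": {
  "increments": [
    [[12, 15, 0], [0, 0, 7.1], 0.5],
    [[12, 15, 0], [0, 0, 7.1], 0.5],
    [[12, 15, 0], [0, 0, 7.1], 0.5],
    [[12, 15, 0], [0, 0, 7.1], 0.5],
    [[12, 15, 0], [0, 0, 7.1], 0.5],
    [[12, 15, 0], [0, 0, 7.1], 0.5],
    [[0, 0, 0], [0, 0, 7.1], 0.5],
    [[0, 0, 0], [0, 0, 7.1], 0.5]
  ]
}}

```text
clock: 3.37
eef_pos: [0.6026, 0.0906, 0.2307]
tool_rot: [-0.155, 0.988, 0.0, -0.0]
ft_force: [0.5, -0.4, 0.8]
grip_width: 0.0428
grasp_force: 0.0
```

```bash
python3 - <<'E'
from workcell import *
from h import *
o=get_obs();print(o["joint_pos"],o["eef_pos"],o["tool_rot"],o["grip_width"])
c=camera("wrist");cv2.imwrite("pics/w1.png",c["image"][:,:,::-1])
for p in ([.592,.096,.059],[.635,.118,.057],[.4895,.0709,.060]):print(proj(c,p))
m=blob(c,"red",(0,0,512,384));ys,xs=np.nonzero(m);print(len(xs),xs.min(),xs.max(),ys.min(),ys.max())
print(c["K"],c["view"])
E
```

```text
[ 1.49228736e-01  4.64147830e-01  3.25282148e-01  1.43242980e+00
  4.57297275e-05 -1.62801948e-01] [0.60259403 0.0906119  0.23065605] [-1.55383178e-01  9.87854243e-01  2.45581165e-05 -2.49417880e-04] 0.042778147734708546
[[263.46535226 164.43790382]]
[[270.19418826 206.89460217]]
[[272.17734689  55.48482734]]
1548 23 278 148 287
[[303.60747552   0.         255.93081112]
 [  0.         303.60747552 190.6265021 ]
 [  0.           0.           1.        ]] [[-0.3066502   0.95182128 -0.00138064  0.09814221]
 [ 0.91536873  0.29530318  0.27367154 -0.61384826]
 [ 0.26089411  0.08265764 -0.96182222  0.21264336]
 [ 0.          0.          0.          1.        ]]
```

View pics/w1.png

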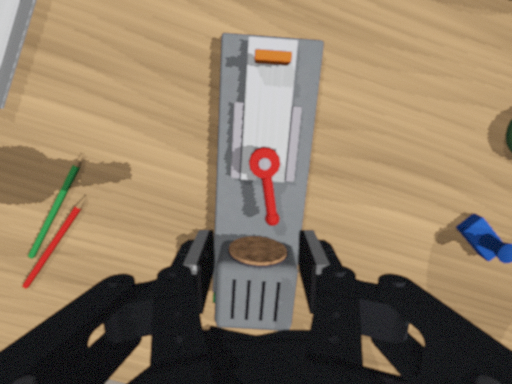

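The wrist picture shows the hub at (264,163), the ball at (272,219) and the tab at (273,56). All are within about 1.5 px of what my pose predicts, so I'll straddle the arm.

Emit:
{"method": "drive_tool", "body": {
  "increments": [
    [[14, 13, -10], [0, 0, 4.6], 0.5],
    [[14, 12, -30], [0, 0, 4.6], 0.5],
    [[0, 0, -35], [0, 0, 0], 0.5],
    [[0, 0, -35], [0, 0, 0], 0.5],
    [[0, 0, -30], [0, 0, 0], 0.5],
    [[0, 0, -25], [0, 0, 0], 0.5],
    [[0, 0, -20], [0, 0, 0], 0.5],
    [[0, 0, 0], [0, 0, 0], 0.5]
  ]
}}

```text
clock: 4.08
eef_pos: [0.626, 0.1136, 0.0408]
tool_rot: [-0.229, 0.973, 0.0, -0.005]
ft_force: [-1.1, -0.7, -0.6]
grip_width: 0.0425
grasp_force: 0.0
```

```bash
python3 - <<'E'
from workcell import *
from h import *
o=get_obs();q=o["tool_rot"];print(o["joint_pos"],o["eef_pos"],2*np.arctan2(q[1],q[0])-np.pi,o["grip_width"],o["ft_force"],o["ft_torque"])
c=camera("wrist")
m=blob(c,"red",(180,0,340,384));ys,xs=np.nonzero(m);print(len(xs),xs.min(),xs.max(),ys.min(),ys.max())
cv2.imwrite("pics/w2.png",c["image"][:,:,::-1])
for p in ([.592,.096,.059],[.635,.118,.057]):print(proj(c,p))
E
```

```text
[ 1.79467492e-01  6.46866538e-01  1.23576202e-01  1.05759813e+00
  4.03742494e-05 -2.82885170e-01] [0.62601885 0.11358444 0.04079629] 0.4623524577427287 0.04254477571303227 [-1.11220607 -0.71627035 -0.55229848] [-0.03084952  0.09380679 -0.01713435]
6176 219 293 137 317
[[253.14307431 179.6760401 ]]
[[254.55584997 278.91140765]]
```

View pics/w2.png

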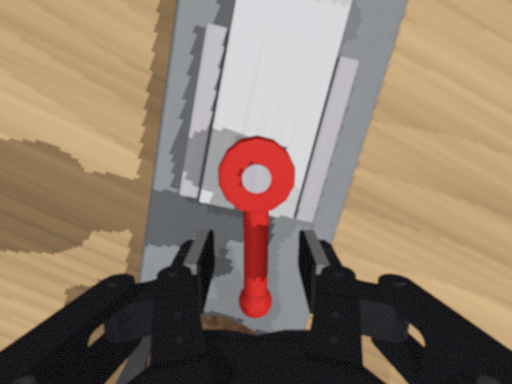

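The handle is centred between the fingers, about 15 mm from each. I'll shift outward, narrow the straddle and go slightly lower.

Emit:
{"method": "drive_tool", "body": {
  "increments": [
    [[5, 2, -2], [0, 0, 0.5], 0.28],
    [[0, 0, 0], [0, 0, 0], 0.28],
    [[0, 0, 0], [0, 0, 0], 0.28],
    [[0, 0, 0], [0, 0, 0], 0.28]
  ]
}}

```text
clock: 4.47
eef_pos: [0.6364, 0.1167, 0.0461]
tool_rot: [-0.234, 0.972, -0.0, 0.002]
ft_force: [0.1, -0.9, 0.3]
grip_width: 0.0237
grasp_force: 0.0
```

```bash
python3 - <<'E'
from workcell import *
from h import *
o=get_obs();q=o["tool_rot"];print(o["eef_pos"],2*np.arctan2(q[1],q[0])-np.pi,o["grip_width"],o["ft_force"],o["ft_torque"])
# increments along the arc (mm) per 0.1 rad of yaw with d=6
P=lambda s,r=44,d=6:np.array([592+r*np.cos(s)+d*np.sin(s),96+r*np.sin(s)-d*np.cos(s)])
for s in np.arange(.471,-.45,-.1):print(round(s,3),P(s).round(1))
E
```

```text
[0.63640803 0.11670198 0.04613566] 0.47321345545400106 0.023680892066193945 [ 0.11239031 -0.8760318   0.27013439] [-0.01555329 -0.01409065  0.02283199]
0.471 [633.9 110.6]
0.371 [635.2 106.4]
0.271 [636. 102.]
0.171 [636.4  97.6]
0.071 [636.3  93.1]
-0.029 [635.8  88.7]
-0.129 [634.9  84.4]
-0.229 [633.5  80.2]
-0.329 [631.7  76.1]
-0.429 [629.5  72.2]
```

Emit:
{"method": "drive_tool", "body": {
  "increments": [
    [[0, 0, -4], [0, 0, 0], 0.28],
    [[0, 0, -4], [0, 0, 0], 0.28],
    [[0, 0, 0], [0, 0, 0], 0.28],
    [[-0.5, -2, 0], [0, 0, 0], 0.28],
    [[-0.5, -2, 0], [0, 0, 0], 0.28],
    [[-0.5, -2, 0], [0, 0, 0], 0.28],
    [[0, 0, 0], [0, 0, 0], 0.28],
    [[0, 0, 0], [0, 0, 0], 0.28]
  ]
}}

```text
clock: 5.13
eef_pos: [0.6335, 0.1103, 0.0364]
tool_rot: [-0.234, 0.972, 0.0, -0.0]
ft_force: [-0.9, 0.2, -0.4]
grip_width: 0.0238
grasp_force: 0.2
```

Emit:
{"method": "drive_tool", "body": {
  "increments": [
    [[0.5, -2.1, 0], [0, 0, -2.9], 0.28],
    [[0.5, -2.1, 0], [0, 0, -2.9], 0.28],
    [[0.4, -2.2, 0], [0, 0, -2.9], 0.28],
    [[0.4, -2.2, 0], [0, 0, -2.9], 0.28],
    [[0, 0, 0], [0, 0, 0], 0.28],
    [[0, 0, 0], [0, 0, 0], 0.28]
  ]
}}

```text
clock: 5.63
eef_pos: [0.6349, 0.103, 0.0363]
tool_rot: [-0.136, 0.991, 0.001, -0.0]
ft_force: [-2.3, 4.8, 0.5]
grip_width: 0.0239
grasp_force: 2.4
```

The pad touches the handle and pushes with about 5 N, which matches the drag. I'll continue along the arc.

Emit:
{"method": "drive_tool", "body": {
  "increments": [
    [[0.2, -2.2, 0], [0, 0, -2.9], 0.28],
    [[0.2, -2.2, 0], [0, 0, -2.9], 0.28],
    [[0, -2.2, 0], [0, 0, -2.9], 0.28],
    [[0, -2.3, 0], [0, 0, -2.9], 0.28],
    [[-0.2, -2.2, 0], [0, 0, -2.9], 0.28],
    [[0, 0, 0], [0, 0, 0], 0.28],
    [[0, 0, 0], [0, 0, 0], 0.28]
  ]
}}

```text
clock: 6.22
eef_pos: [0.6354, 0.0913, 0.0363]
tool_rot: [-0.01, 1.0, 0.0, -0.0]
ft_force: [-1.8, 4.2, -0.1]
grip_width: 0.0241
grasp_force: 2.2
```

Emit:
{"method": "drive_tool", "body": {
  "increments": [
    [[-0.3, -2.2, 0], [0, 0, -2.9], 0.28],
    [[0, 0, 0], [0, 0, 0], 0.28],
    [[0, 0, 0], [0, 0, 0], 0.28]
  ]
}}

```text
clock: 6.47
eef_pos: [0.6351, 0.089, 0.0363]
tool_rot: [0.015, 1.0, 0.0, -0.0]
ft_force: [-1.9, 4.7, 0.7]
grip_width: 0.0241
grasp_force: 2.2
```

Emit:
{"method": "drive_tool", "body": {
  "increments": [
    [[-0.4, -2.2, 0], [0, 0, -2.9], 0.28],
    [[0, 0, 0], [0, 0, 0], 0.28],
    [[0, 0, 0], [0, 0, 0], 0.28]
  ]
}}

```text
clock: 6.72
eef_pos: [0.6347, 0.0866, 0.0363]
tool_rot: [0.04, 0.999, 0.0, -0.0]
ft_force: [-2.0, 4.1, 1.3]
grip_width: 0.024
grasp_force: 2.1
```

Emit:
{"method": "drive_tool", "body": {
  "increments": [
    [[-0.5, -2.2, 0], [0, 0, -2.9], 0.28],
    [[0, 0, 0], [0, 0, 0], 0.28],
    [[0, 0, 0], [0, 0, 0], 0.28]
  ]
}}

```text
clock: 6.97
eef_pos: [0.6342, 0.0842, 0.0363]
tool_rot: [0.066, 0.998, 0.0, -0.0]
ft_force: [-2.5, 4.5, 1.1]
grip_width: 0.0237
grasp_force: 2.0
```

Emit:
{"method": "drive_tool", "body": {
  "increments": [
    [[-0.6, -2.1, 0], [0, 0, -2.9], 0.28],
    [[0, 0, 0], [0, 0, 0], 0.28],
    [[0, 0, 0], [0, 0, 0], 0.28]
  ]
}}

```text
clock: 7.22
eef_pos: [0.6335, 0.0821, 0.0363]
tool_rot: [0.091, 0.996, -0.0, -0.0]
ft_force: [-1.7, 5.8, 0.7]
grip_width: 0.0244
grasp_force: 1.9
```

Emit:
{"method": "drive_tool", "body": {
  "increments": [
    [[-0.7, -2.1, 0], [0, 0, -2.9], 0.28],
    [[0, 0, 0], [0, 0, 0], 0.28],
    [[0, 0, 0], [0, 0, 0], 0.28]
  ]
}}

```text
clock: 7.47
eef_pos: [0.633, 0.0818, 0.0363]
tool_rot: [0.116, 0.993, 0.002, -0.0]
ft_force: [-1.9, 8.4, 0.3]
grip_width: 0.0237
grasp_force: 3.9
```

Emit:
{"method": "drive_tool", "body": {
  "increments": [
    [[-0.4, -1, 0], [0, 0, -1.4], 0.28],
    [[0, 0, 0], [0, 0, 0], 0.28],
    [[0, 0, 0], [0, 0, 0], 0.28]
  ]
}}

```text
clock: 7.72
eef_pos: [0.6328, 0.0819, 0.0363]
tool_rot: [0.127, 0.992, 0.002, -0.0]
ft_force: [-1.8, 11.2, -0.8]
grip_width: 0.024
grasp_force: 5.1
```

Emit:
{"method": "drive_tool", "body": {
  "increments": [
    [[-0.4, -1, 0], [0, 0, -1.4], 0.28],
    [[0, 0, 0], [0, 0, 0], 0.28],
    [[0, 0, 0], [0, 0, 0], 0.28]
  ]
}}

```text
clock: 7.97
eef_pos: [0.6325, 0.0819, 0.0363]
tool_rot: [0.139, 0.99, 0.003, -0.0]
ft_force: [-2.2, 13.4, -1.7]
grip_width: 0.024
grasp_force: 6.3
```

Emit:
{"method": "drive_tool", "body": {
  "increments": [
    [[-0.4, -1, 0], [0, 0, -1.4], 0.28],
    [[0, 0, 0], [0, 0, 0], 0.28],
    [[0, 0, 0], [0, 0, 0], 0.28]
  ]
}}

```text
clock: 8.22
eef_pos: [0.6322, 0.082, 0.0363]
tool_rot: [0.151, 0.989, 0.004, -0.0]
ft_force: [-1.1, 14.2, -1.0]
grip_width: 0.0236
grasp_force: 7.5
```

The stop is felt. The force climbs from 5 to 14 N while the position stays at y = 0.082, at about -0.43 rad in machine axes. That is 0.66 rad of travel, inside the expected window. I'll back off and rise.

Emit:
{"method": "drive_tool", "body": {
  "increments": [
    [[1, 4, 0], [0, 0, 1], 0.28],
    [[1, 4, 0], [0, 0, 1], 0.28],
    [[0, 0, 0], [0, 0, 0], 0.28],
    [[0, 0, 0], [0, 0, 0], 0.28]
  ]
}}

```text
clock: 8.55
eef_pos: [0.6345, 0.0839, 0.0364]
tool_rot: [0.136, 0.991, -0.001, 0.001]
ft_force: [0.9, -0.1, 0.3]
grip_width: 0.0241
grasp_force: 0.0
```

Emit:
{"method": "drive_tool", "body": {
  "increments": [
    [[0, 0, 10], [0, 0, 0], 0.28],
    [[0, 0, 20], [0, 0, 0], 0.28],
    [[0, 0, 30], [0, 0, 0], 0.28],
    [[0, 0, 30], [0, 0, 0], 0.28],
    [[-10, 0, 20], [0, 0, -7], 0.6],
    [[-15, 0, 0], [0, 0, -7], 0.6],
    [[-15, 0, 0], [0, 0, -7], 0.6],
    [[-15, 0, 0], [0, 0, -7], 0.6]
  ]
}}

```text
clock: 9.22
eef_pos: [0.5791, 0.0839, 0.1481]
tool_rot: [0.375, 0.927, 0.0, 0.001]
ft_force: [-0.3, -0.1, -0.6]
grip_width: 0.0511
grasp_force: 0.0
```

Emit:
{"method": "drive_tool", "body": {
  "increments": [
    [[-20, -3, 0], [0, 0, -7], 0.6],
    [[-20, -3, 0], [0, 0, -7], 0.6],
    [[-20, -3, 0], [0, 0, -7], 0.6],
    [[-20, -3, 0], [0, 0, -7], 0.6],
    [[-10, 0, 0], [0, 0, 0], 0.6],
    [[0, 0, 0], [0, 0, 0], 0.6]
  ]
}}

```text
clock: 9.72
eef_pos: [0.4869, 0.0719, 0.1473]
tool_rot: [0.586, 0.81, -0.0, 0.0]
ft_force: [-0.5, 0.0, -0.2]
grip_width: 0.0513
grasp_force: 0.0
```

```bash
python3 - <<'E'
from workcell import *
from h import *
o=get_obs();q=o["tool_rot"];print(o["joint_pos"].round(3),o["eef_pos"],2*np.arctan2(q[1],q[0]),o["grip_width"],o["ft_force"],o["ft_torque"])
c=camera("top");n=np.array([592,96,59])/1e3
m=blob(c,"red",(195,140,235,190));ys,xs=np.nonzero(m)
if len(xs)>20:
    P=np.array([ray(c,u,.054)[:2] for u in zip(xs,ys)]);w,v=np.linalg.eigh(np.cov(P.T));print("handle",len(xs),np.arctan(v[1,1]/v[0,1]),P.mean(0))
c=camera("wrist");cv2.imwrite("pics/w3.png",c["image"][:,:,::-1])
ys,xs=np.nonzero(blob(c,"orange",(0,0,512,384)));print("orange",len(xs))
k=cv2.minAreaRect(np.c_[xs,ys].astype(np.float32));print(k);
for u in cv2.boxPoints(k):print(ray(c,u,.06))
print("pred",proj(c,[[.4898,.0714,.06],[.592,.096,.059]]))
E
```

```text
[ 1.470e-01  2.800e-01 -1.690e-01  1.123e+00 -1.000e-03  1.399e+00] [0.48694873 0.07188142 0.14729078] 1.8898353063459188 0.05130142551743905 [-0.45636386  0.02687112 -0.24996846] [ 0.05684225  0.0047356  -0.0446721 ]
orange 516
((359.0881042480469, 249.665771484375), (261.3822937011719, 114.54317474365234), 46.81255340576172)
[0.46745113 0.06751357 0.06      ]
[0.50826576 0.14420706 0.06      ]
[0.71749844 0.04112781 0.06      ]
[ 0.68664242 -0.06201225  0.06      ]
pred [[256.34831799 197.58563696]
 [386.82444109 207.52674919]]
```

View pics/w3.png

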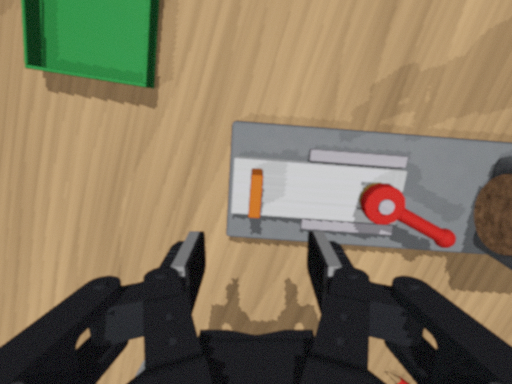

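The wrist picture shows the handle swung to its new angle. The tab at (256,193) is centred between the fingers (205 and 308), and the plate is tilted about 4°. I'll align and go down.

Emit:
{"method": "drive_tool", "body": {
  "increments": [
    [[3, 0, -10], [0, 0, -4.7], 0.6],
    [[0, 0, -30], [0, 0, 0], 0.6],
    [[0, 0, -30], [0, 0, 0], 0.6],
    [[0, 0, -25], [0, 0, 0], 0.6],
    [[0, 0, -12], [0, 0, 0], 0.6],
    [[0, 0, 0], [0, 0, 0], 0.6],
    [[0, 0, 0], [0, 0, 0], 0.6],
    [[0, 0, 0], [0, 0, 0], 0.6]
  ]
}}

```text
clock: 10.48
eef_pos: [0.4936, 0.073, 0.0403]
tool_rot: [0.618, 0.786, 0.001, 0.001]
ft_force: [-0.5, 0.5, 0.4]
grip_width: 0.0511
grasp_force: 0.0
```

```bash
python3 - <<'E'
from workcell import *
from h import *
o=get_obs();q=o["tool_rot"];print(o["eef_pos"],2*np.arctan2(q[1],q[0]),o["grip_width"],o["ft_force"])
c=camera("wrist")
m=blob(c,"orange",(180,100,330,330));ys,xs=np.nonzero(m);print(len(xs),xs.min(),xs.max(),ys.min(),ys.max(),np.median(xs))
print("pred",proj(c,[[.4898,.0714,.06],[.592,.096,.059]]))
E
```

```text
[0.49362746 0.07299534 0.04029016] 1.808544880166421 0.05112426165177631 [-0.49984061  0.47680355  0.42799554]
1713 234 255 211 299 245.0
pred [[246.22685742 267.61624059]
 [476.87190881 266.49768154]]
```

Emit:
{"method": "drive_tool", "body": {
  "increments": [
    [[-4, -1, -3], [0, 0, 0], 0.6],
    [[0, 0, 0], [0, 0, 0], 0.6],
    [[0, 0, 0], [0, 0, 0], 0.3],
    [[0, 0, 0], [0, 0, 0], 0.2],
    [[0, 0, 0], [0, 0, 0], 0.1],
    [[0, 0, 0], [0, 0, 0], 0],
    [[0, 0, 0], [0, 0, 0], 0],
    [[0, 0, 0], [0, 0, 0], 0]
  ]
}}

```text
clock: 11.2
eef_pos: [0.4883, 0.072, 0.0368]
tool_rot: [0.618, 0.786, 0.0, 0.0]
ft_force: [-0.1, -0.5, 4.6]
grip_width: 0.0089
grasp_force: 60.0
```

Emit:
{"method": "drive_tool", "body": {
  "increments": [
    [[0, 0, 0], [0, 0, 0], 0],
    [[0, 0, 0], [0, 0, 0], 0],
    [[0, 0, 0], [0, 0, 0], 0]
  ]
}}

```text
clock: 11.45
eef_pos: [0.4883, 0.072, 0.0368]
tool_rot: [0.618, 0.786, 0.0, 0.0]
ft_force: [-0.0, -0.5, 5.7]
grip_width: 0.0088
grasp_force: 60.1
```

The tab is gripped. I'll relieve the vertical force and start pulling gently.

Emit:
{"method": "drive_tool", "body": {
  "increments": [
    [[0, 0, 1.5], [0, 0, 0], 0],
    [[-2, -0.5, 0], [0, 0, 0], 0],
    [[-2, -0.5, 0], [0, 0, 0], 0],
    [[0, 0, 0], [0, 0, 0], 0],
    [[0, 0, 0], [0, 0, 0], 0]
  ]
}}

```text
clock: 11.87
eef_pos: [0.4831, 0.0708, 0.0373]
tool_rot: [0.618, 0.786, -0.001, -0.0]
ft_force: [-0.6, 0.3, -2.0]
grip_width: 0.0086
grasp_force: 59.1
```

The plate slides freely. Continuing straight out.

Emit:
{"method": "drive_tool", "body": {
  "increments": [
    [[-4, -1, 0], [0, 0, 0], 0],
    [[-4, -0.9, 0], [0, 0, 0], 0],
    [[-4, -1, 0], [0, 0, 0], 0],
    [[-4, -1, 0], [0, 0, 0], 0],
    [[-4, -0.9, 0], [0, 0, 0], 0],
    [[-4, -1, 0], [0, 0, 0], 0],
    [[-4, -1, 0], [0, 0, 0], 0],
    [[0, 0, 0], [0, 0, 0], 0]
  ]
}}

```text
clock: 12.53
eef_pos: [0.4546, 0.0639, 0.0377]
tool_rot: [0.618, 0.786, -0.001, -0.0]
ft_force: [0.3, -0.0, -1.8]
grip_width: 0.0088
grasp_force: 59.2
```

Emit:
{"method": "drive_tool", "body": {
  "increments": [
    [[-4, -1, 0], [0, 0, 0], 0],
    [[-4, -0.9, 0], [0, 0, 0], 0],
    [[-4, -1, 0], [0, 0, 0], 0],
    [[-4, -1, 0], [0, 0, 0], 0],
    [[-4, -0.9, 0], [0, 0, 0], 0],
    [[-4, -1, 0], [0, 0, 0], 0],
    [[-4, -1, 0], [0, 0, 0], 0],
    [[0, 0, 0], [0, 0, 0], 0]
  ]
}}

```text
clock: 13.2
eef_pos: [0.4266, 0.0571, 0.0377]
tool_rot: [0.618, 0.786, -0.001, -0.0]
ft_force: [-0.1, 0.6, -2.2]
grip_width: 0.0086
grasp_force: 59.2
```

The plate moved about 63 mm with almost no force. I'll lift it and carry it to the tray at (0.525, -0.245, yaw -0.19).

Emit:
{"method": "drive_tool", "body": {
  "increments": [
    [[0, 0, 4], [0, 0, 0], 0],
    [[0, 0, 8], [0, 0, 0], 0],
    [[0, 0, 15], [0, 0, 0], 0],
    [[0, 0, 20], [0, 0, 0], 0],
    [[0, 0, 20], [0, 0, 0], 0],
    [[0, -8, 10], [0, 0, 0], 0],
    [[1, -15, 5], [0, 0, -1], 0],
    [[2, -18, 0], [0, 0, -1.6], 0]
  ]
}}

```text
clock: 13.87
eef_pos: [0.4326, 0.0166, 0.1223]
tool_rot: [0.635, 0.772, 0.002, 0.002]
ft_force: [-0.9, -0.4, -2.2]
grip_width: 0.0087
grasp_force: 59.1
```

Emit:
{"method": "drive_tool", "body": {
  "increments": [
    [[3, -20, 0], [0, 0, -2], 0],
    [[4, -22, 0], [0, 0, -2], 0],
    [[4, -22, 0], [0, 0, -2], 0],
    [[4, -22, 0], [0, 0, -2], 0],
    [[4, -22, 0], [0, 0, -2], 0],
    [[4, -22, 0], [0, 0, -2], 0],
    [[4, -22, 0], [0, 0, -2], 0],
    [[4, -22, 0], [0, 0, -2], 0]
  ]
}}

```text
clock: 14.53
eef_pos: [0.4624, -0.1589, 0.1207]
tool_rot: [0.738, 0.675, 0.0, 0.001]
ft_force: [0.6, 0.6, -2.4]
grip_width: 0.0085
grasp_force: 59.1
```

Emit:
{"method": "drive_tool", "body": {
  "increments": [
    [[4, -22, 0], [0, 0, -2], 0],
    [[3, -22, 0], [0, 0, -2], 0],
    [[3, -20, 0], [0, 0, -2], 0],
    [[1, -12, 0], [0, 0, 0], 0],
    [[0, 0, 0], [0, 0, 0], 0],
    [[0, 0, 0], [0, 0, 0], 0]
  ]
}}

```text
clock: 15.03
eef_pos: [0.4728, -0.2338, 0.12]
tool_rot: [0.772, 0.636, 0.0, -0.0]
ft_force: [-1.5, 0.9, -1.8]
grip_width: 0.0086
grasp_force: 59.1
```

```bash
python3 - <<'E'
from workcell import *
from h import *
o=get_obs();q=o["tool_rot"];print(o["eef_pos"],2*np.arctan2(q[1],q[0]),o["grip_width"],o["ft_force"])
c=camera("wrist");cv2.imwrite("pics/w4.png",c["image"][:,:,::-1])
p=[.5252,-.2447,-.1926]
print("tray corners pred",proj(c,W(p,[[x,y,.022] for x in(-.102,.102) for y in(-.05,.05)])).round(1).tolist())
r=silhouettes("tray",c);print([(d["conf"],d["bbox"]) for d in r])
E
```

```text
[ 0.47280975 -0.23375991  0.11999999] 1.379088592716301 0.008631379513274738 [-1.51233126  0.92537332 -1.84371357]
tray corners pred [[200.2, 248.7], [193.8, 132.1], [434.6, 248.7], [455.5, 132.2]]
[(0.92, [192.2, 130.2, 452.9, 248.1]), (0.65, [1.5, 205.1, 163.5, 324.4])]
```

View pics/w4.png

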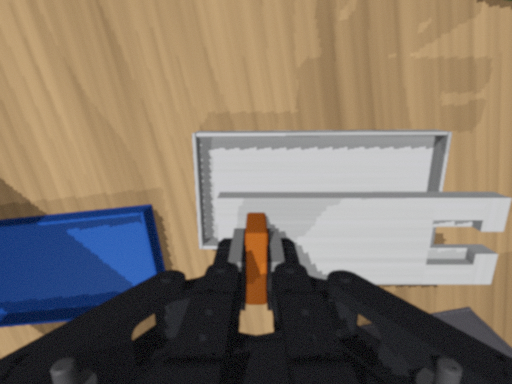

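The tray corners match the prediction to within about 3 px, and the plate is parallel to the tray. Lowering.

Emit:
{"method": "drive_tool", "body": {
  "increments": [
    [[-1, 0, -12], [0, 0, 0], 0],
    [[0, 0, -20], [0, 0, 0], 0],
    [[0, 0, -20], [0, 0, 0], 0],
    [[0, 0, -20], [0, 0, 0], 0],
    [[0, 0, -12], [0, 0, 0], 0],
    [[0, 0, -6], [0, 0, 0], 0],
    [[0, 0, 0], [0, 0, 0], 0],
    [[0, 0, 0], [0, 0, 0], 0]
  ]
}}

```text
clock: 15.8
eef_pos: [0.4721, -0.2331, 0.0302]
tool_rot: [0.771, 0.637, 0.0, -0.0]
ft_force: [0.2, -0.2, -2.1]
grip_width: 0.0086
grasp_force: 59.1
```

Emit:
{"method": "drive_tool", "body": {
  "increments": [
    [[0, 0, -2], [0, 0, 0], 0],
    [[0, 0, -2], [0, 0, 0], 0],
    [[0, 0, 0], [0, 0, 0], 0],
    [[0, 0, 0], [0, 0, 0], 0]
  ]
}}

```text
clock: 16.13
eef_pos: [0.4721, -0.2338, 0.0263]
tool_rot: [0.771, 0.636, 0.0, 0.0]
ft_force: [-0.3, 1.6, -2.2]
grip_width: 0.0088
grasp_force: 59.2
```

Emit:
{"method": "drive_tool", "body": {
  "increments": [
    [[0, 0, -1.5], [0, 0, 0], 0],
    [[0, 0, 0], [0, 0, 0], 0],
    [[0, 0, 0], [0, 0, 0], 0]
  ]
}}

```text
clock: 16.38
eef_pos: [0.4718, -0.2337, 0.0243]
tool_rot: [0.771, 0.636, 0.0, -0.0]
ft_force: [-0.3, -1.1, -1.9]
grip_width: 0.0088
grasp_force: 59.2
```

Emit:
{"method": "drive_tool", "body": {
  "increments": [
    [[0, 0, -1], [0, 0, 0], 0],
    [[0, 0, -1], [0, 0, 0], 0],
    [[0, 0, 0], [0, 0, 0], 0],
    [[0, 0, 0], [0, 0, 0], 0]
  ]
}}

```text
clock: 16.72
eef_pos: [0.4718, -0.2336, 0.0222]
tool_rot: [0.771, 0.636, -0.0, -0.0]
ft_force: [0.2, -0.0, -2.7]
grip_width: 0.0085
grasp_force: 59.2
```

Emit:
{"method": "drive_tool", "body": {
  "increments": [
    [[0, 0, -1], [0, 0, 0], 0],
    [[0, 0, -1], [0, 0, 0], 0],
    [[0, 0, 0], [0, 0, 0], 0],
    [[0, 0, 0], [0, 0, 0], 0]
  ]
}}

```text
clock: 17.05
eef_pos: [0.4718, -0.2336, 0.0202]
tool_rot: [0.771, 0.636, -0.0, -0.0]
ft_force: [-0.6, 0.4, -2.5]
grip_width: 0.0089
grasp_force: 59.2
```

Emit:
{"method": "drive_tool", "body": {
  "increments": [
    [[0, 0, -1], [0, 0, 0], 0],
    [[0, 0, 0], [0, 0, 0], 0],
    [[0, 0, 0], [0, 0, 0], 0]
  ]
}}

```text
clock: 17.3
eef_pos: [0.472, -0.2337, 0.0198]
tool_rot: [0.771, 0.636, 0.0, 0.0]
ft_force: [-1.8, 0.4, 3.1]
grip_width: 0.0085
grasp_force: 59.8
```

Emit:
{"method": "drive_tool", "body": {
  "increments": [
    [[0, 0, -1], [0, 0, 0], 0],
    [[0, 0, 0], [0, 0, 0], 0],
    [[0, 0, 0], [0, 0, 0], 0]
  ]
}}

```text
clock: 17.55
eef_pos: [0.472, -0.2337, 0.0198]
tool_rot: [0.771, 0.636, 0.0, 0.0]
ft_force: [-3.9, 1.8, 10.9]
grip_width: 0.009
grasp_force: 60.9
```

It is down: z holds at 0.0198 and the force changes sign. I'll relieve the load, release and withdraw.

Emit:
{"method": "drive_tool", "body": {
  "increments": [
    [[0, 0, 1], [0, 0, 0], 0],
    [[0, 0, 0], [0, 0, 0], 0.15],
    [[0, 0, 0], [0, 0, 0], 0.25],
    [[0, 0, 0], [0, 0, 0], 0.35],
    [[0, 0, 0], [0, 0, 0], 0.4],
    [[0, 0, 0], [0, 0, 0], 0.4],
    [[0, 0, 0], [0, 0, 0], 0.4],
    [[0, 0, 0], [0, 0, 0], 0.4]
  ]
}}

```text
clock: 18.22
eef_pos: [0.4719, -0.2337, 0.0192]
tool_rot: [0.771, 0.636, -0.0, -0.0]
ft_force: [-0.3, 0.4, 0.2]
grip_width: 0.0343
grasp_force: 0.0
```

Emit:
{"method": "drive_tool", "body": {
  "increments": [
    [[0, 0, 5], [0, 0, 0], 0.4],
    [[0, 0, 15], [0, 0, 0], 0.4],
    [[0, 0, 25], [0, 0, 0], 0.4],
    [[0, 0, 30], [0, 0, 0], 0.4],
    [[0, 0, 30], [0, 0, 0], 0.4],
    [[-10, 0, 30], [0, 0, 0], 0.4],
    [[-20, 0, 20], [0, 0, 0], 0.4],
    [[0, 0, 0], [0, 0, 0], 0.4]
  ]
}}

```text
clock: 18.88
eef_pos: [0.442, -0.2347, 0.1796]
tool_rot: [0.772, 0.636, 0.001, 0.003]
ft_force: [-0.4, 0.7, -0.1]
grip_width: 0.0342
grasp_force: 0.0
```

Emit:
{"method": "drive_tool", "body": {
  "increments": [
    [[-20, 0, 0], [0, 0, 0], 0.4],
    [[-20, 0, 0], [0, 0, 0], 0.4],
    [[-20, 0, 0], [0, 0, 0], 0.4],
    [[-20, 0, 0], [0, 0, 0], 0.4],
    [[0, 0, 0], [0, 0, 0], 0.4],
    [[0, 0, 0], [0, 0, 0], 0.4]
  ]
}}

```text
clock: 19.38
eef_pos: [0.3614, -0.2336, 0.1741]
tool_rot: [0.772, 0.636, 0.0, -0.0]
ft_force: [0.8, -0.4, -0.2]
grip_width: 0.0339
grasp_force: 0.0
```

```bash
python3 - <<'E'
from workcell import *
from h import *
o=get_obs();print(o["eef_pos"],o["clock"],o["ft_force"])
c=camera("top");s=camera("scene")
im=cv2.hconcat([cv2.resize(c["image"][90:260,160:400],None,fx=1.6,fy=1.6,interpolation=3),cv2.resize(s["image"][100:270,140:390],None,fx=1.6,fy=1.6,interpolation=3)])
cv2.imwrite("pics/end.png",im[:,:,::-1])
m=blob(c,"red",(195,140,235,190));ys,xs=np.nonzero(m)
P=np.array([ray(c,u,.054)[:2] for u in zip(xs,ys)]);w,v=np.linalg.eigh(np.cov(P.T));print("handle world",np.arctan(v[1,1]/v[0,1]))
E
```

```text
[ 0.36138455 -0.23357616  0.17412533] 19.3833 [ 0.8133697  -0.37265248 -0.1788021 ]
handle world -0.16107249836178908
```

View pics/end.png

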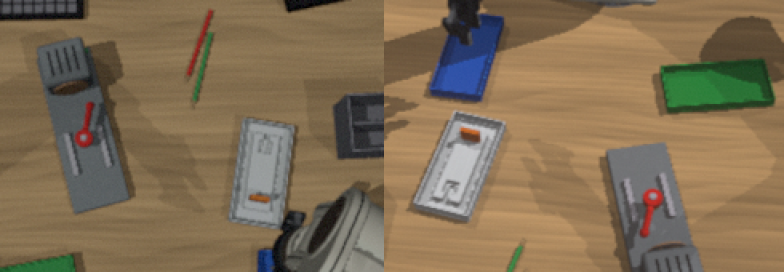

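The plate lies flat inside the aluminium tray, with its tab at about (258,198) in the left half of the picture. The handle is at the stop, and the pencils, caddy and other trays look undisturbed. The gripper is clear, so I'm handing in.

```bash
python3 -c "
from workcell import *
print(job_done())"
```

```text
the job is handed in; nothing more can be done
None
```

I handed the job in after about 19 s: the nut is loosened to its soft stop, and the guide plate was slid out freely and laid flat in the aluminium tray before I let go. Nothing else on the desk looked moved in the last pictures, and no verdict came back.

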